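# Snap a trailer coupling hook onto its hitch pin

## Task

Couple the red drawbar hook to the trailer hitch: set its mouth over the hitch's cross pin with the drawbar pointing away from the post and push it down until the pin is home and the brass safety latch has sprung shut beneath it. Then, still holding it, pull up firmly so the latch takes the load and proves it has caught, let it down again and leave it coupled. Feel your way (the pin's height is not known exactly): never push or yank harder than about 40 newtons, and do not disturb the other things on the bench.

Things in the scene. Friction and masses are not known exactly. Their poses are not given: they have to be found in the camera images.
- hook: Loose red coupling hook, 125 x 56 x 91 mm, 0.35 to 0.55 kg, standing on the bench on its jaws and flange. Origin: on its underside, below the throat. x points back along the drawbar (20 mm tube at z 50 mm) to the steel flange (x 92 to 99 mm, 56 wide, 70 high); z up. Head 22 mm thick (y -11 to 11), x -26 to 34. Centre of mass about 9 mm behind the throat.
- grip (a point): Middle of the grip block on top of the hook's head, 75 mm above the hook's underside, 41 mm above and 6 mm behind (along x) the throat point: flat parallel faces 22 mm apart (y -11 to 11), from 25 mm before to 18 mm behind this point, 16 mm up and 15 mm down; the head goes on below at the same thickness for 19 mm. Grip here from above, closing along y. Axes as the hook's.
- throat (a point): Where the pin's centre lies when it is fully home against the roof of the hook's throat: 34 mm above the underside, x = y = 0 of the hook. The mouth opens downwards between nose (x -26 to -8.5 mm) and rear jaw (x 8.5 to 34 mm): 17 mm wide, flared to 28 mm over its lowest 15 mm. Axes as the hook's.
- latch (a joint): Angle of the brass latch, an 18 mm flap hinged in the rear jaw 24 mm below the throat point. 0 = shut across the mouth; it cannot swing outwards. The entering pin folds it inwards, up to 1.25, against a spring (some 8 to 15 N on the hook). It springs shut only once the pin is within about 2 mm of the roof. Shut, it lets the hook rise about 11 mm before it catches on the pin.
- hitch: Heavy hitch fixed to the bench: grey base plate 130 x 90 x 8 mm with an upright slotted post at its back (x 42 to 50 mm, 64 mm wide, 108 mm high). Origin: on the bench straight below the middle of the cross pin; y along the pin, x towards the post, z up. The drawbar must point away from the post: the hook's x along the hitch's -x.
- mid_slot (a point): Middle of the height range of the steel cross pin, 72 mm above the hitch's origin. The pin (14 mm diameter, level along y) is in a dark clevis clamped in the post's slots, and its true centre is anywhere from 7 mm below to 7 mm above this point: not measured. Cheeks at y = 15 to 20 mm either side reach 10 mm above the pin. A let-go coupled hook may lean back about 0.1 rad.
- sealant_bottle: Bystander: small amber dropper bottle, 33 mm diameter, 102 mm high, standing; origin under its centre.
- wrench: Bystander: steel spanner 194 x 29 x 5 mm lying along its x; origin under its centre.
- tub: Bystander: black grease tub with yellow-green lid, 70 mm diameter, 74 mm high; origin under its centre.
- driver: Bystander: wood-handled screwdriver 239 x 28 x 30 mm lying along its x; origin under its centre.

How it is judged:
On the way, in this order (a step that is already met when the one before it is completed fails the run):
1. the pin folds the safety latch inwards as the hook is pushed over it (value of joint latch above 0.5 rad and contact force between latch and hitch above 1 N and x of throat in the frame of hitch between -0.008 and 0.008 m and y of throat in the frame of hitch between -0.006 and 0.006 m), for 0.05 s.
2. the pin is in the throat and the latch has sprung shut beneath it (value of joint latch below 0.12 rad and x of throat in the frame of hitch between -0.008 and 0.008 m and y of throat in the frame of hitch between -0.006 and 0.006 m and z of throat in the frame of hitch between 0.06 and 0.083 m), for 0.1 s.
3. the hook is pulled up so that the shut latch bears on the pin with more than 5 N (value of joint latch below 0.12 rad and contact force between latch and hitch above 5 N and x of throat in the frame of hitch between -0.008 and 0.008 m and y of throat in the frame of hitch between -0.006 and 0.006 m), for 0.2 s.
At the end, for the whole second after the job is handed in: The hook rests on the hitch pin by itself, at rest (under 0.02 m/s), upright within 0.3 rad, throat within 8 mm along x and 6 mm along y of the hitch's origin and 60 to 83 mm above it (that is, pin in the throat), latch shut (below 0.12 rad) (all of step 2 and contact force between hook and hitch above 1 N and angle between hook's own z axis and vertical below 0.3 rad and linear speed of hook below 0.02 m/s); the robot touches nothing.
It fails at once if hook and hitch press on each other with more than 40 N (contact force between hook and hitch above 40 N).
It fails at once if the sealant bottle is moved more than 20 mm (distance of sealant_bottle from where it was at the start of the episode above 0.02 m).
It fails at once if the spanner is moved more than 20 mm (distance of wrench from where it was at the start of the episode above 0.02 m).
It fails at once if the grease tub is moved more than 20 mm (distance of tub from where it was at the start of the episode above 0.02 m).
It fails at once if the screwdriver is moved more than 20 mm (distance of driver from where it was at the start of the episode above 0.02 m).
It also fails if it takes over 61 s, if anything falls off the work surface, if the arm or the gripper's body presses on something with over 40 N, if the wrist force passes 120 N, or if a joint passes its speed limit or range.

## Robot

A 7-joint arm with a two-finger parallel gripper is mounted at the origin on a cart in front of the work surface, level with it; the furniture and walls round the work are solid. World frame = base frame: x ahead of the robot, y to its left, z up, the work surface at z = 0. Lengths are in m, angles in rad, forces in N, time in s.
With the tool pointing down it reaches from about 0.425 to 0.95 m from the base axis. Payload 4.7 kg.
Tool frame: the origin (TCP) lies on the centre line of the jaws, within the pads' length; the fingertips stand 8 mm ahead of it and the grasp point (between the pads) lies 11 mm behind it; z points along the fingers, y is the line along which they close (so a half turn about z gives the same grasp; the last joint's range is limited). The gripper opens to 85 mm and grips with 20 to 120 N. Pads are 22 mm wide; open, the fingers measure 114 mm over their backs; the gripper's body (76 mm by 85 mm) begins 54 mm behind the grasp point. The pads swing forward as they close: fully open they stand 13 mm farther back than shut.
Start: joints at [-1.335, 0.469, -0.049, 1.532, 0.024, 1.141, -0.082], TCP at [0.177, 0.652, 0.202] pointing down, gripper open.
Joint ranges: [-2.59, 2.59], [-0.33, 1.99], [-1.39, 1.29], [0.1, 2.45], [-1.04, 4.18], [0.21, 1.99], [-2.66, 2.66]. Speed limits (rad/s): [2.57, 2.57, 3.14, 3.14, 3.14, 3.14, 3.14].

## Interface

Orientations are given as a rotation vector (axis times angle).
In Python, from rig import * gives the robot as it stands. The module is installed in compiled form; this text tells all that it offers.
- The arm moves only by the shell command python3 -m pendant 'ROWS'. ROWS is JSON, a list of rows, each an object of numbers: "x", "y", "z": the shift along the tool's x, y, z in mm; "spin": the turn about the tool's z in degrees; "hand": the closure, from 0 (fully open) to 1 (shut). A call has 1 to 5 rows; each row is the pose to reach, as a shift and turn from the pose commanded when the call began, along the tool's axes at that moment; what a row does not reach only later rows make up. A row lasts 1/8 s, in which the tool goes at most 62.5 mm and 10.7 degrees, less where a joint would pass 70% of its speed; a pose out of reach is approached as far as the arm can. A call with a gripper value outside its range is refused whole. The fingers move at their own pace and stop on an object; the grip force is fixed at half the most. Time passes only in rows, so rows that repeat a pose let the fingers close. It gives the time, the measured TCP pose, the force, the opening and the grip force at its end, in the units of the state.
- state(): the state, without advancing time (a new reading comes with each control period).
- read_camera(name): name is "scene" or "top"; returns a dict with "image" (400x640x3 uint8, red, green, blue), "vertical_fov" (degrees; the focal length in pixels is half the picture's height over the tangent of half this angle, whatever the lens; pixels are square), "cx", "cy" (the principal point, pixels), "distortion" ([k1, k2, p1, p2, k3] as OpenCV has them; the pictures are not rectified), "eye" and "attitude" of the camera in the world. Camera axes: x right, y up, looking along -z (the intrinsics and any distortion apply to the point x, -y, -z); pixel columns grow to the right and rows downward; lengths in m; the calibration is good to about 2 mm. A picture is of the moment at which its call begins. There is no depth.
- job_done(): hands the job in; it is judged then, once.
The state is a dict: "time_s": time; "q": joint angles; "dq": joint speeds; "joint_efforts": joint torques, N m; "tcp_pos": TCP position; "eef_rot": TCP orientation; "ft_force": force on the tool from outside, world axes, zero at the start; "torque": the same for the moment, N m; "width": finger opening in m; "grip_force": force on a finger pad.
Only numpy, scipy, OpenCV 4.12 (cv2) and the standard library are available. Lean on these libraries where they do the work, as an engineer would, in place of code of your own. Each camera call takes 0.05 s, during which the arm holds its last target. There are 200 camera calls.

## Working session

There is one attempt and no reset: what is moved stays moved. The work goes in short steps, Python scripts to look and compute and a shell command to move; the robot and the scene stay as the last step left them, time stands still between calls to the robot, and variables do not carry over. Pictures are saved under pics/ and viewed, at most 10 in all, crops included, and the job is handed in when it is done.

```bash
mkdir -p pics
cat > h.py <<'E'
from rig import *
import numpy as np, cv2
from scipy.spatial.transform import Rotation as R
def cam(n,save=None):
    c=read_camera(n)
    if save: cv2.imwrite('pics/'+save,c['image'][:,:,::-1])
    return c
def att(c):
    a=np.array(c['attitude'],float)
    return a if a.shape==(3,3) else R.from_rotvec(a).as_matrix()
def K(c):
    f=200/np.tan(np.radians(c['vertical_fov'])/2)
    return np.array([[f,0,c['cx']],[0,f,c['cy']],[0,0,1.]])
def ray(c,uv):
    p=cv2.undistortPoints(np.array(uv,float).reshape(-1,1,2),K(c),np.array(c['distortion'],float)).reshape(-1,2)
    d=np.c_[p[:,0],-p[:,1],-np.ones(len(p))]
    return d@att(c).T
def onz(c,uv,z):
    d=ray(c,uv); e=np.array(c['eye']); return e+d*((z-e[2])/d[:,2])[:,None]
def proj(c,P):
    q=(np.atleast_2d(P)-np.array(c['eye']))@att(c); q=q*[1,-1,-1]
    return cv2.projectPoints(q,np.zeros(3),np.zeros(3),K(c),np.array(c['distortion'],float))[0].reshape(-1,2)
E
python3 - <<'E'
from h import *
for n in('scene','top'):
    c=cam(n,n+'0.png'); print(n,c['vertical_fov'],c['cx'],c['cy'],c['distortion'],c['eye'],c['attitude'])
print(state())
E
```

```text
scene 50.09942120135665 318.97144759106834 204.02534738850937 [-0.0625569  0.         0.         0.         0.       ] [ 0.18165238 -0.68850053  0.60506396] [ 0.97031842 -0.24629041 -0.49926732]
top 49.504919471513304 323.16481951566976 198.9823980449717 [-0.00817177  0.          0.          0.          0.        ] [ 0.40026444 -0.01615264  1.13031354] [ 0.12657196 -0.10548456 -1.5739629 ]
{'time_s': 0.1, 'q': array([-1.33492451,  0.46935848, -0.04861215,  1.53358495,  0.02408202,
        1.14102435, -0.08230172]), 'dq': array([-1.57048813e-04, -5.49894186e-04, -2.01503668e-04, -1.82753008e-03,
        9.84893728e-04, -5.64015183e-05,  7.52933475e-04]), 'joint_efforts': array([ 5.92987290e-04, -5.11515641e+01, -4.70920047e-02, -2.38389480e+01,
        1.07644679e-02,  4.36631453e-03,  1.12742345e-05]), 'tcp_pos': array([0.17645943, 0.65091503, 0.20146359]), 'eef_rot': array([-4.14607618e-01, -3.11391413e+00,  2.79516397e-03]), 'ft_force': array([-1.45718054,  0.03914756, -0.2747253 ]), 'torque': array([-0.00026236, -0.03872657,  0.0156688 ]), 'grip_force': 0.0, 'width': 0.08540604488758782}
```

View pics/scene0.png

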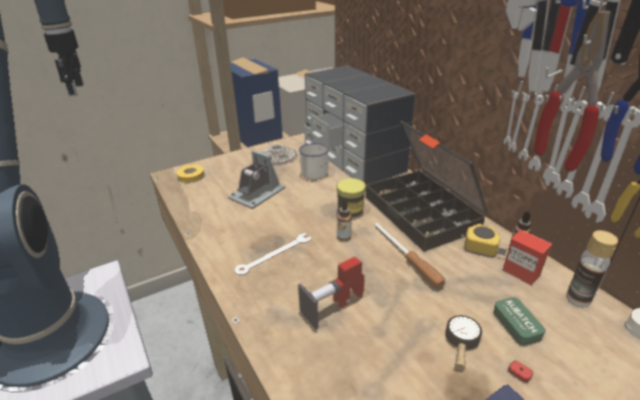

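View pics/top0.png

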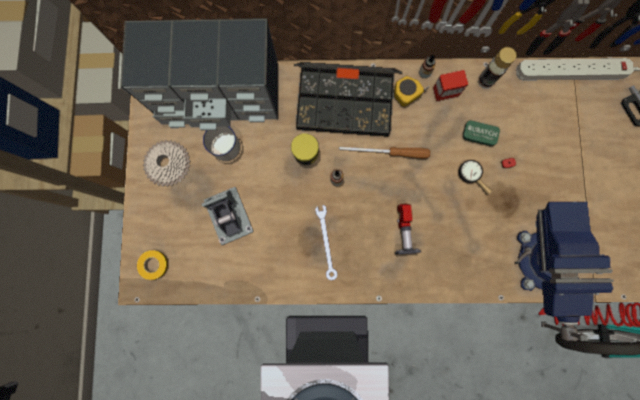

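The scene view shows the hook at (335,290), red head to the upper right and flange to the lower left. The hitch is at (258,180). In the top view the hook is at (405,230) and the hitch at (228,215), with the spanner, bottle and tub between them. Next I'll enlarge both.

Run:
```python
from h import *
t=cv2.imread('pics/top0.png'); s=cv2.imread('pics/scene0.png')
def z(im,x,y,w,h,k): return cv2.resize(im[y:y+h,x:x+w],None,fx=k,fy=k,interpolation=cv2.INTER_CUBIC)
a=np.hstack([z(t,195,180,64,48*1+16,6),z(t,375,195,64,64,6)])
b=np.hstack([z(s,225,140,64,64,4),z(s,290,250,128,64,4)])
cv2.imwrite('pics/crop.png',np.vstack([a[:, :768],cv2.resize(b,(768,256))])[:600])
for n in('top','scene'):
    c=cam(n); hsv=cv2.cvtColor(c['image'],cv2.COLOR_RGB2HSV)
    m=(((hsv[...,0]<8)|(hsv[...,0]>172))&(hsv[...,1]>150)&(hsv[...,2]>60)).astype(np.uint8)
    nl,l,st,ce=cv2.connectedComponentsWithStats(m)
    for i in range(1,nl):
        if st[i,4]>60:
            cn=cv2.findContours((l==i).astype(np.uint8),0,2)[0][0]
            print(n,st[i],ce[i].round(1),cv2.boxPoints(cv2.minAreaRect(cn)).round(1).tolist())
```

```text
top [459   1  19  21 117] [467.3  12.9] [[457.70001220703125, 19.100000381469727], [473.20001220703125, 0.800000011920929], [478.8999938964844, 5.599999904632568], [463.5, 23.899999618530273]]
top [337  68  23  11  97] [349.2  73.2] [[337.0, 68.0], [359.0, 68.0], [359.0, 78.0], [337.0, 78.0]]
top [440  70  28  22 432] [453.2  80.2] [[438.70001220703125, 74.69999694824219], [464.5, 69.19999694824219], [468.0, 85.5999984741211], [442.20001220703125, 91.19999694824219]]
top [434  85  26  15  96] [442.8  94.7] [[430.1000061035156, 96.4000015258789], [434.5, 84.80000305175781], [459.0, 94.0], [454.6000061035156, 105.5999984741211]]
top [502 158  14  10 107] [508.3 162.7] [[501.1000061035156, 159.60000610351562], [514.2000122070312, 157.5], [515.5999755859375, 165.89999389648438], [502.5, 168.10000610351562]]
top [398 204  14  23 237] [405.4 214.4] [[397.70001220703125, 204.3000030517578], [410.29998779296875, 202.8000030517578], [412.8999938964844, 225.0], [400.29998779296875, 226.39999389648438]]
top [591 303  49  23 489] [618.3 315.3] [[591.0, 303.0], [639.0, 303.0], [639.0, 325.0], [59
[... 361 characters left out ...]
5, 139.6999969482422], [424.5, 132.3000030517578], [438.79998779296875, 141.8000030517578], [433.79998779296875, 149.1999969482422]]
scene [567 141  21  28 145] [577.2 155.1] [[565.5999755859375, 165.10000610351562], [583.2999877929688, 138.5], [590.0, 143.0], [572.2999877929688, 169.5]]
scene [513 231  37  24 438] [530.5 242. ] [[511.3999938964844, 240.39999389648438], [517.0999755859375, 228.39999389648438], [549.5999755859375, 243.6999969482422], [543.9000244140625, 255.6999969482422]]
scene [340 258  20  12 132] [349.4 263.8] [[339.3999938964844, 264.79998779296875], [356.20001220703125, 256.3999938964844], [359.3999938964844, 262.79998779296875], [342.6000061035156, 271.20001220703125]]
```

View pics/crop.png

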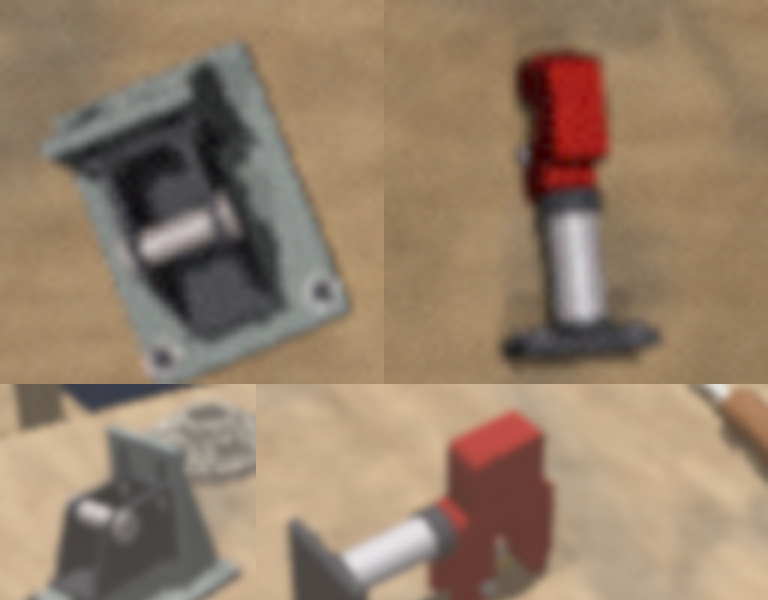

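The crop shows the hook's red top face with its tube pointing down the picture. The hitch post is at the upper left, and the bright pin is centred near crop (178,236). The drawbar therefore only needs a small yaw change. Next I'll turn these pixels into positions and check them against the given sizes.

Run:
```python
from h import *
t=cam('top'); s=cam('scene')
cv=lambda p,ox,oy:[((u+.5)/6-.5+ox,(v+.5)/6-.5+oy) for u,v in p]
A=lambda p:cv(p,195,180); H=lambda p:cv([(u-384,v) for u,v in p],375,195)
f=onz(t,H([(545,58),(602,55),(607,158),(540,163)]),.091)
print('top face',f.round(4).tolist()); d=lambda a,b:np.linalg.norm(a-b)
print([round(d(f[i],f[(i+1)%4]),4) for i in range(4)],'centre',f.mean(0))
tb=onz(t,H([(574,208),(581.5,319)]),.055); v=tb[1]-tb[0]; print('tube',tb.round(4).tolist(),np.degrees(np.arctan2(v[1],v[0])))
fl=onz(t,H([(505,350),(660,333)]),.06); v=fl[0]-fl[1]; print('flange',fl.round(4).tolist(),d(*fl),np.degrees(np.arctan2(v[1],v[0])))
for nm,p,z in(('plate edge',[(245,42),(352,308)],.008),('plate front',[(352,308),(165,384)],.008),('pin',[(142,250),(212,220)],.079),('post',[(42,148),(190,98)],.108)):
    q=onz(t,A(p),z); v=q[1]-q[0]; print(nm,q.round(4).tolist(),d(*q).round(4),np.degrees(np.arctan2(v[1],v[0])).round(1),'mid',q.mean(0).round(4))
# pin triangulation
pt=A([(178,236)])[0]; ps=(225+97/4-.4,140+128/4-.4)
r1=ray(t,[pt])[0];r2=ray(s,[ps])[0]
a=np.linalg.lstsq(np.c_[r1,-r2],np.array(s['eye'])-t['eye'],rcond=None)[0]
print('tri',t['eye']+a[0]*r1,s['eye']+a[1]*r2)
# scene red top face
c=H([(0,0)]);q=[(290+(u-256)/4-.4,250+(v-384)/4-.4) for u,v in[(449,440),(514,412),(544,433),(478,467)]]
f=onz(s,q,.091); print('scene face',f.round(4).tolist(),f.mean(0))
```

```text
top face [[0.5406, -0.1913, 0.091], [0.5417, -0.2143, 0.091], [0.5001, -0.2148, 0.091], [0.4983, -0.188, 0.091]]
[np.float64(0.0229), np.float64(0.0416), np.float64(0.0269), np.float64(0.0425)] centre [ 0.52018881 -0.20209763  0.091     ]
tube [[0.483, -0.2074, 0.055], [0.4374, -0.2089, 0.055]] -178.03765846166752
flange [[0.4249, -0.1765, 0.06], [0.4314, -0.2398, 0.06]] 0.06360425206370968 95.86459939684765
plate edge [[0.602, 0.2296, 0.008], [0.4848, 0.1803, 0.008]] 0.1271 -157.2 mid [0.5434 0.2049 0.008 ]
plate front [[0.4848, 0.1803, 0.008], [0.4525, 0.2605, 0.008]] 0.0865 111.9 mid [0.4687 0.2204 0.008 ]
pin [[0.5036, 0.254, 0.079], [0.5157, 0.2257, 0.079]] 0.0307 -66.9 mid [0.5096 0.2399 0.079 ]
post [[0.5418, 0.2878, 0.108], [0.5615, 0.2292, 0.108]] 0.0619 -71.4 mid [0.5516 0.2585 0.108 ]
tri [0.50975739 0.24073879 0.0737087 ] [0.50891755 0.24102443 0.07369111]
scene face [[0.5003, -0.1966, 0.091], [0.5361, -0.1961, 0.091], [0.5394, -0.2154, 0.091], [0.5015, -0.2185, 0.091]] [ 0.51931285 -0.20662838  0.091     ]
```

```bash
cat >> h.py <<'E'
def go(x,y,z,yaw=None):
    """shift/spin in tool axes to reach a world TCP, yaw = world angle of the tool's y axis (deg)"""
    s=state(); Rm=R.from_rotvec(s['eef_rot']).as_matrix(); cy=np.degrees(np.arctan2(Rm[1,1],Rm[0,1]))
    print('t',round(s['time_s'],2),'tcp',s['tcp_pos'].round(4),'yaw_y',cy.round(2),'tilt',Rm[:,2].round(3),'F',s['ft_force'].round(1),'w',s['width'].round(4),'grip',round(s['grip_force'],1),'q7',s['q'][6].round(2))
    print('shift mm',((np.array([x,y,z])-s['tcp_pos'])@Rm*1000).round(1),'spin',None if yaw is None else round(-(yaw-cy),1))
E
python3 -m pendant '[{"x":-60,"y":-32},{"x":-120,"y":-64},{"x":-178,"y":-95},{"x":-236,"y":-127},{"x":-290,"y":-156}]'
python3 -c "
from h import *
go(.55,.02,.2,93)"
```

```text
$[0]: bad value
Traceback (most recent call last):
  File "h.py", line 26, in go
    print('t',round(s['time_s'],2),'tcp',s['tcp_pos'].round(4),'yaw_y',cy.round(2),'tilt',Rm[:,2].round(3),'F',s['ft_force'].round(1),'w',s['width'].round(4),'grip',round(s['grip_force'],1),'q7',s['q'][6].round(2))
                                                                                                                                          ^^^^^^^^^^^^^^^^
AttributeError: 'float' object has no attribute 'round'
```

```bash
sed -i "s/s\['width'\].round(4)/round(float(s['width']),4)/" h.py
python3 -m pendant '[{"x":-60,"y":-32,"z":0,"spin":0,"hand":0},{"x":-120,"y":-64,"z":0,"spin":0,"hand":0},{"x":-178,"y":-95,"z":0,"spin":0,"hand":0},{"x":-236,"y":-127,"z":0,"spin":0,"hand":0},{"x":-290,"y":-156,"z":0,"spin":0,"hand":0}]'
python3 -c "
from h import *
go(.55,.02,.2,93)"
```

```text
time_s: 0.92
tcp_pos: [0.4048, 0.4351, 0.2027]
eef_rot: [0.414, 3.114, 0.001]
ft_force: [0.7, 0.4, -0.5]
width: 0.0852
grip_force: 0.0
t 0.93 tcp [0.4048 0.4351 0.2027] yaw_y 74.84 tilt [ 0.     0.001 -1.   ] F [ 0.7  0.4 -0.5] w 0.0852 grip 0.0 q7 0.43
shift mm [-248.7 -362.7    2.5] spin -18.2
```

```bash
python3 -m pendant '[{"x":-34,"y":-50,"z":0,"spin":-4,"hand":0},{"x":-68,"y":-100,"z":0,"spin":-8,"hand":0},{"x":-102,"y":-149,"z":0,"spin":-12,"hand":0},{"x":-136,"y":-199,"z":0,"spin":-16,"hand":0},{"x":-170,"y":-249,"z":0,"spin":-18,"hand":0}]'
python3 -c "
from h import *
go(.5165,-.2047,.2,93)"
```

```text
time_s: 1.55
tcp_pos: [0.5029, 0.1499, 0.2027]
eef_rot: [-0.08, 3.14, 0.001]
ft_force: [0.6, -0.2, 0.2]
width: 0.0855
grip_force: 0.0
t 1.55 tcp [0.5029 0.1499 0.2027] yaw_y 92.91 tilt [ 0.001  0.001 -1.   ] F [ 0.6 -0.2  0.2] w 0.0855 grip 0.0 q7 1.28
shift mm [   4.4 -354.9    2.5] spin -0.1
```

```bash
python3 -m pendant '[{"x":1,"y":-60,"z":0,"spin":0,"hand":0},{"x":2,"y":-120,"z":0,"spin":0,"hand":0},{"x":3,"y":-180,"z":0,"spin":0,"hand":0},{"x":4,"y":-240,"z":0,"spin":0,"hand":0},{"x":4,"y":-300,"z":0,"spin":0,"hand":0}]'
python3 -m pendant '[{"x":0,"y":-35,"z":0,"spin":0,"hand":0},{"x":0,"y":-46,"z":10,"spin":0,"hand":0},{"x":0,"y":-46,"z":15,"spin":0,"hand":0},{"x":0,"y":-46,"z":15,"spin":0,"hand":0}]'
python3 - <<'E'
from h import *
go(.5165,-.2047,.2,93)
t=cam('top'); s=cam('scene')
a=cv2.resize(t['image'][170:270,345:475],None,fx=4,fy=4,interpolation=2)
b=cv2.resize(s['image'][180:340,260:420],(400,400),interpolation=2)
cv2.imwrite('pics/g1.png',cv2.hconcat([a,b[:400,:280]])[:,:,::-1])
E
```

```text
time_s: 2.17
tcp_pos: [0.5132, -0.1498, 0.2027]
eef_rot: [-0.078, 3.14, 0.0]
ft_force: [0.7, -0.7, 0.7]
width: 0.0855
grip_force: 0.0
time_s: 2.68
tcp_pos: [0.5153, -0.1916, 0.1864]
eef_rot: [0.082, -3.139, -0.003]
ft_force: [0.7, -0.9, 0.7]
width: 0.0853
grip_force: 0.0
t 2.67 tcp [ 0.5153 -0.1916  0.1864] yaw_y 93.0 tilt [-0.002  0.002 -1.   ] F [ 0.7 -0.9  0.7] w 0.0853 grip 0.0 q7 2.01
shift mm [ -0.4 -13.2 -13.6] spin 0.0
```

View pics/g1.png

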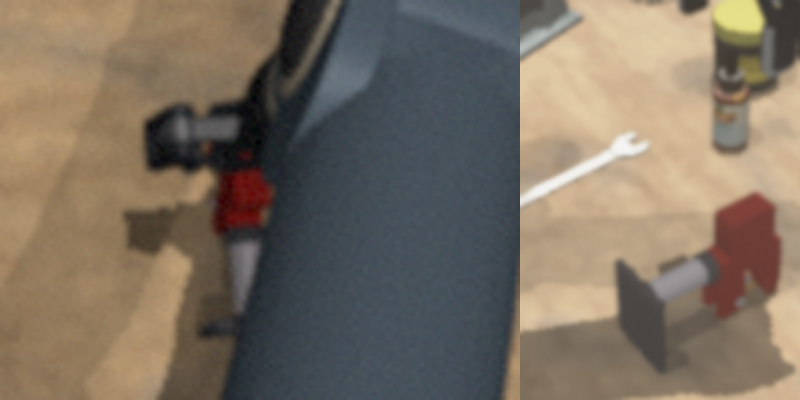

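The gripper is above the hook. The top view is partly blocked by the arm, but the hook hasn't moved. I'll correct sideways by 13 mm and look at the scene view before going down.

```bash
python3 -m pendant '[{"x":0,"y":-9,"z":15,"spin":0,"hand":0},{"x":0,"y":-9,"z":30,"spin":0,"hand":0},{"x":0,"y":-9,"z":40,"spin":0,"hand":0},{"x":0,"y":-9,"z":40,"spin":0,"hand":0},{"x":0,"y":-9,"z":40,"spin":0,"hand":0}]'
python3 - <<'E'
from h import *
go(.5165,-.2047,.066,93)
s=cam('scene')
cv2.imwrite('pics/g2.png',cv2.resize(s['image'][170:340,260:440],None,fx=4,fy=3.5,interpolation=2)[:595,:,::-1])
E
```

```text
time_s: 3.4
tcp_pos: [0.5162, -0.203, 0.1475]
eef_rot: [-0.078, 3.14, -0.0]
ft_force: [-1.0, 0.2, 0.7]
width: 0.0855
grip_force: 0.0
t 3.4 tcp [ 0.5162 -0.203   0.1475] yaw_y 92.83 tilt [ 0. -0. -1.] F [-1.   0.2  0.7] w 0.0855 grip 0.0 q7 2.05
shift mm [-0.2 -1.7 81.5] spin -0.2
```

View pics/g2.png

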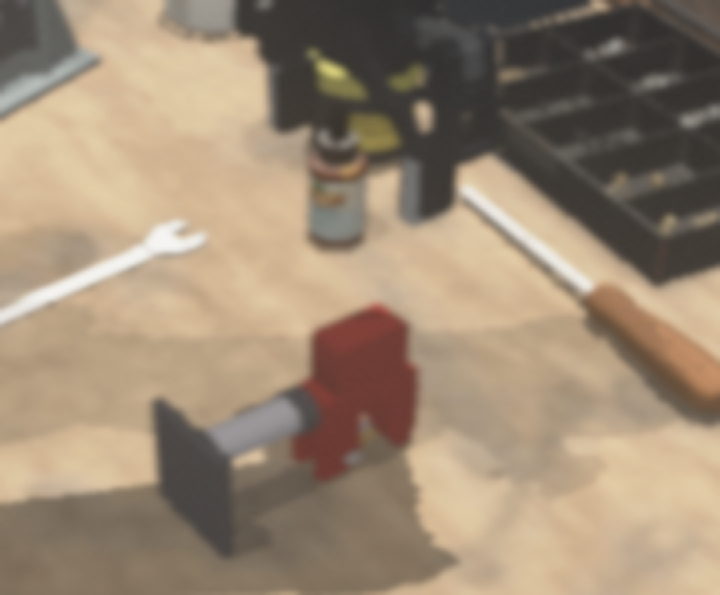

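The fingers (at about (290,110) and (425,190)) straddle the line above the hook's red top at (360,330). I'll go down and close.

```bash
python3 -m pendant '[{"x":0,"y":-1,"z":25,"spin":0,"hand":0},{"x":0,"y":-1,"z":50,"spin":0,"hand":0},{"x":0,"y":-1,"z":70,"spin":0,"hand":0},{"x":0,"y":-1,"z":80,"spin":0,"hand":0},{"x":0,"y":-1,"z":81,"spin":0,"hand":0}]'
python3 -m pendant '[{"x":0,"y":0,"z":0,"spin":0,"hand":0.5},{"x":0,"y":0,"z":0,"spin":0,"hand":0.6},{"x":0,"y":0,"z":0,"spin":0,"hand":0.7},{"x":0,"y":0,"z":0,"spin":0,"hand":1},{"x":0,"y":0,"z":0,"spin":0,"hand":1}]'
python3 -m pendant '[{"x":0,"y":0,"z":0,"spin":0,"hand":1},{"x":0,"y":0,"z":0,"spin":0,"hand":1},{"x":0,"y":0,"z":0,"spin":0,"hand":1},{"x":0,"y":0,"z":0,"spin":0,"hand":1}]'
python3 - <<'E'
from h import *
go(.5165,-.2047,.066,93)
E
```

```text
time_s: 4.08
tcp_pos: [0.516, -0.204, 0.0663]
eef_rot: [0.077, -3.14, -0.0]
ft_force: [-0.4, -0.4, 0.0]
width: 0.0852
grip_force: 0.0
time_s: 4.7
tcp_pos: [0.516, -0.2039, 0.0664]
eef_rot: [-0.078, 3.141, 0.0]
ft_force: [0.7, 0.2, 0.2]
width: -0.0
grip_force: 0.0
time_s: 5.2
tcp_pos: [0.516, -0.2039, 0.0663]
eef_rot: [0.078, -3.141, -0.0]
ft_force: [0.0, -0.4, -0.3]
width: -0.0003
grip_force: 0.0
t 5.2 tcp [ 0.516  -0.2039  0.0663] yaw_y 92.83 tilt [-0.  0. -1.] F [ 0.  -0.4 -0.3] w -0.0003 grip 0.0 q7 2.1
shift mm [-0.5 -0.8  0.3] spin -0.2
```

The fingers closed on nothing, so I need to look.

Run:
```python
from h import *
s=cam('scene'); t=cam('top')
a=cv2.resize(s['image'][190:340,270:400],None,fx=4,fy=4,interpolation=2)
print(proj(s,[[.516,-.204,.066],[.516,-.204,.2]]),proj(t,[[.516,-.204,.066]]))
b=cv2.resize(t['image'][180:255,370:436],None,fx=4,fy=4,interpolation=2)
o=np.zeros((600,800,3),np.uint8); o[:600,:520]=a; o[:300,520:784]=b
cv2.imwrite('pics/g3.png',o[:,:,::-1])
```

```text
[[347.14569584 273.15411763]
 [348.49853073 213.20584281]] [[405.21647696 215.50464036]]
```

View pics/g3.png

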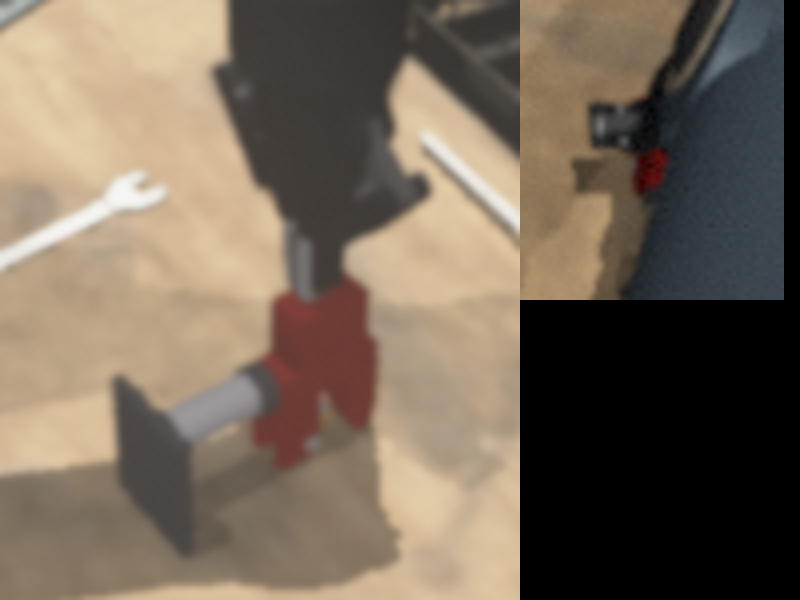

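The closed fingertips show at px (350,264), on top of the red block instead of around it. They look about 30 mm higher than the reported TCP implies. I'll check that with the pictures I already have.

Run:
```python
from h import *
s=cam('scene'); t=cam('top')
# g2: tips, tcp (.5162,-.203,.1475)
for dz in(0,.013,.03,.04):
  for dx in (0,.03):
    P=lambda y,z:[.5162+dx,y,z]
    print('g2',dz,dx,[(((u-260)*4).round(),((v-170)*3.5).round()) for u,v in proj(s,[P(-.203+.047,.1525+dz-.005),P(-.203-.047,.1525+dz-.005)])])
    print('g1 top',[(((u-345)*4).round(),((v-170)*4).round()) for u,v in proj(t,[[.5153+dx,-.1916+.047,.2+dz]])],
      'g3 scene tip',[(((u-270)*4).round(),((v-190)*4).round()) for u,v in proj(s,[[.516+dx,-.204,.0583+dz]])])
```

```text
g2 0 0 [(np.float64(293.0), np.float64(190.0)), (np.float64(414.0), np.float64(289.0))]
g1 top [(np.float64(174.0), np.float64(157.0))] g3 scene tip [(np.float64(308.0), np.float64(345.0))]
g2 0 0.03 [(np.float64(348.0), np.float64(172.0)), (np.float64(472.0), np.float64(268.0))]
g1 top [(np.float64(172.0), np.float64(102.0))] g3 scene tip [(np.float64(361.0), np.float64(322.0))]
g2 0.013 0 [(np.float64(293.0), np.float64(170.0)), (np.float64(415.0), np.float64(268.0))]
g1 top [(np.float64(177.0), np.float64(154.0))] g3 scene tip [(np.float64(309.0), np.float64(324.0))]
g2 0.013 0.03 [(np.float64(349.0), np.float64(152.0)), (np.float64(474.0), np.float64(246.0))]
g1 top [(np.float64(175.0), np.float64(98.0))] g3 scene tip [(np.float64(362.0), np.float64(301.0))]
g2 0.03 0 [(np.float64(293.0), np.float64(142.0)), (np.float64(417.0), np.float64(239.0))]
g1 top [(np.float64(181.0), np.float64(150.0))] g3 scene tip [(np.float64(309.0), np.float64(296.0))]
g2 0.03 0.03 [(np.float64(349.0), np.float64(125.0)), (np.float64(476.0), np.float64(218.0))]
g1 top [(np.float64(180.0), np.float64(93.0))] g3 scene tip [(np.float64(364.0), np.float64(273.0))]
g2 0.04 0 [(np.float64(293.0), np.float64(126.0)), (np.float64(418.0), np.float64(222.0))]
g1 top [(np.float64(184.0), np.float64(147.0))] g3 scene tip [(np.float64(310.0), np.float64(279.0))]
g2 0.04 0.03 [(np.float64(350.0), np.float64(109.0)), (np.float64(478.0), np.float64(201.0))]
g1 top [(np.float64(182.0), np.float64(90.0))] g3 scene tip [(np.float64(364.0), np.float64(256.0))]
```

Both views fit fingertips about 35 mm higher than the reported pose implies, with x and y agreeing. I'll open, go down 34 mm more while checking force, and close.

```bash
python3 -m pendant '[{"x":0,"y":0,"z":-5,"spin":0,"hand":0},{"x":0,"y":0,"z":-5,"spin":0,"hand":0},{"x":0,"y":0,"z":-5,"spin":0,"hand":0},{"x":0,"y":0,"z":-5,"spin":0,"hand":0},{"x":0,"y":0,"z":0,"spin":0,"hand":0}]'
python3 -m pendant '[{"x":0,"y":0,"z":8,"spin":0,"hand":0},{"x":0,"y":0,"z":16,"spin":0,"hand":0},{"x":0,"y":0,"z":24,"spin":0,"hand":0},{"x":0,"y":0,"z":31,"spin":0,"hand":0},{"x":0,"y":0,"z":34,"spin":0,"hand":0}]'
python3 -m pendant '[{"x":0,"y":0,"z":0,"spin":0,"hand":0.5},{"x":0,"y":0,"z":0,"spin":0,"hand":0.6},{"x":0,"y":0,"z":0,"spin":0,"hand":0.65},{"x":0,"y":0,"z":0,"spin":0,"hand":0.7},{"x":0,"y":0,"z":0,"spin":0,"hand":0.75}]'
python3 -m pendant '[{"x":0,"y":0,"z":0,"spin":0,"hand":0.8},{"x":0,"y":0,"z":0,"spin":0,"hand":1},{"x":0,"y":0,"z":0,"spin":0,"hand":1},{"x":0,"y":0,"z":0,"spin":0,"hand":1}]'
python3 - <<'E'
from h import *
go(.5165,-.2047,.066,93)
s=cam('scene')
a=cv2.resize(s['image'][190:340,270:400],None,fx=4,fy=4,interpolation=2)
cv2.imwrite('pics/g4.png',a[:,:,::-1])
E
```

```text
time_s: 6.02
tcp_pos: [0.5163, -0.204, 0.0664]
eef_rot: [-0.078, 3.14, -0.0]
ft_force: [0.9, -0.5, 0.4]
width: 0.0852
grip_force: 0.0
time_s: 6.65
tcp_pos: [0.5157, -0.2039, 0.0317]
eef_rot: [0.077, -3.14, -0.0]
ft_force: [-0.2, -0.7, -0.3]
width: 0.0856
grip_force: 0.0
time_s: 7.28
tcp_pos: [0.5161, -0.204, 0.0326]
eef_rot: [-0.078, 3.14, -0.0]
ft_force: [-0.1, -0.6, 1.0]
width: 0.0217
grip_force: 18.9
time_s: 7.78
tcp_pos: [0.5161, -0.2041, 0.0327]
eef_rot: [-0.077, 3.14, 0.0]
ft_force: [-1.0, 0.5, 5.5]
width: 0.0212
grip_force: 58.8
t 7.78 tcp [ 0.5161 -0.2041  0.0327] yaw_y 92.83 tilt [ 0.  0. -1.] F [-1.   0.5  5.5] w 0.0212 grip 58.8 q7 2.11
shift mm [ -0.4  -0.7 -33.3] spin -0.2
```

View pics/g4.png

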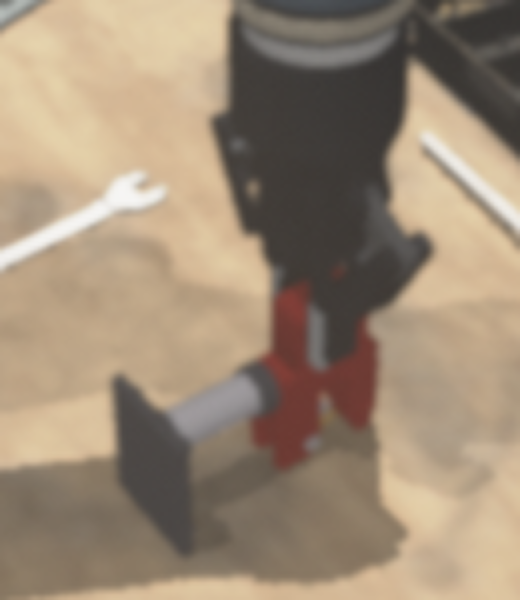

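The gripper holds the hook: 21.2 mm opening at 59 N, with the fingertip at crop (335,362) on the block's side. I'll lift it and read the weight.

```bash
python3 -m pendant '[{"x":0,"y":0,"z":-10,"spin":0,"hand":1},{"x":0,"y":0,"z":-40,"spin":0,"hand":1},{"x":0,"y":0,"z":-80,"spin":0,"hand":1},{"x":0,"y":0,"z":-120,"spin":0,"hand":1},{"x":0,"y":0,"z":-140,"spin":0,"hand":1}]'
python3 -m pendant '[{"x":0,"y":40,"z":0,"spin":-4,"hand":1},{"x":0,"y":80,"z":0,"spin":-8,"hand":1},{"x":0,"y":120,"z":0,"spin":-12,"hand":1},{"x":0,"y":160,"z":0,"spin":-16,"hand":1},{"x":0,"y":200,"z":0,"spin":-19.7,"hand":1}]'
python3 - <<'E'
from h import *
go(.504,.2377,.173,112.5)
E
```

```text
time_s: 8.45
tcp_pos: [0.5163, -0.2042, 0.1742]
eef_rot: [-0.077, 3.139, -0.001]
ft_force: [0.7, -1.3, -5.0]
width: 0.021
grip_force: 59.4
time_s: 9.07
tcp_pos: [0.5051, -0.003, 0.1719]
eef_rot: [0.616, -3.079, -0.0]
ft_force: [1.0, -0.6, -4.5]
width: 0.0213
grip_force: 59.3
t 9.07 tcp [ 0.5051 -0.003   0.1719] yaw_y 112.63 tilt [-0.001 -0.    -1.   ] F [ 1.  -0.6 -4.5] w 0.0213 grip 59.3 q7 1.94
shift mm [-91.7 222.6  -1.2] spin 0.1
```

```bash
python3 -m pendant '[{"x":-18,"y":44,"z":0,"spin":0,"hand":1},{"x":-37,"y":89,"z":0,"spin":0,"hand":1},{"x":-55,"y":134,"z":0,"spin":0,"hand":1},{"x":-73,"y":178,"z":0,"spin":0,"hand":1},{"x":-92,"y":222,"z":0,"spin":0,"hand":1}]'
python3 -m pendant '[{"x":0,"y":0,"z":0,"spin":0,"hand":1},{"x":0,"y":0,"z":0,"spin":0,"hand":1},{"x":0,"y":0,"z":0,"spin":0,"hand":1}]'
python3 - <<'E'
from h import *
go(.504,.2377,.173,112.5)
s=cam('scene','s5.png'); t=cam('top','t5.png')
a=cv2.resize(s['image'][90:210,200:300],None,fx=4,fy=4,interpolation=2)
b=cv2.resize(t['image'][150:270,180:280],None,fx=4,fy=4,interpolation=2)
cv2.imwrite('pics/g5.png',cv2.hconcat([a,b])[:,:,::-1])
E
```

```text
time_s: 9.7
tcp_pos: [0.5051, 0.2371, 0.1718]
eef_rot: [0.613, -3.08, 0.001]
ft_force: [1.7, -0.3, -4.2]
width: 0.0212
grip_force: 59.4
time_s: 10.07
tcp_pos: [0.506, 0.2344, 0.1721]
eef_rot: [0.61, -3.081, 0.001]
ft_force: [-0.7, -0.5, -4.5]
width: 0.0209
grip_force: 59.6
t 10.07 tcp [0.506  0.2344 0.1721] yaw_y 112.4 tilt [-0.001 -0.001 -1.   ] F [-0.7 -0.5 -4.5] w 0.0209 grip 59.6 q7 1.47
shift mm [ 0.6  3.8 -0.9] spin -0.1
```

View pics/g5.png

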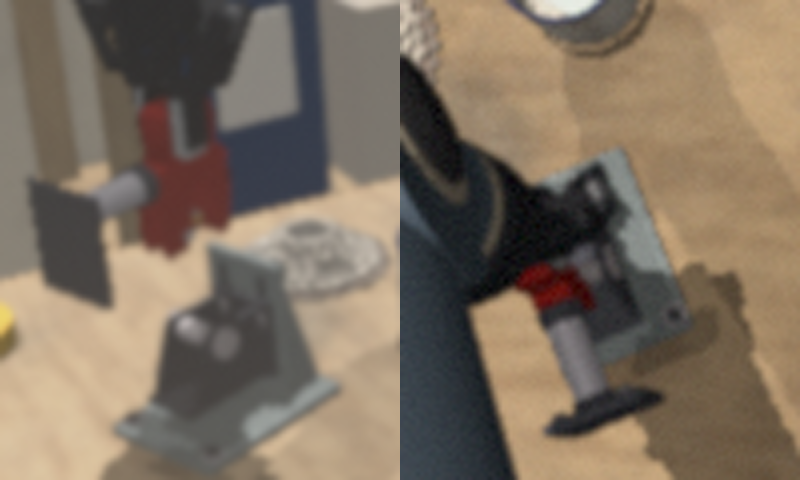

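The scene crop shows the hook hanging above the hitch, with the flange's outer face corners at (30,178), (105,205), (110,303) and (42,275). The top crop shows the tube running from (562,318) to (595,392). I'll work out the throat position from these.

Run:
```python
from h import *
s=cam('scene'); t=cam('top'); st=state()
h=st['tcp_pos'][2]-.0327; a=np.radians(22.5); X=np.array([np.cos(a),np.sin(a)]);Y=np.array([-X[1],X[0]])
S=lambda p:[((u+.5)/4-.5+200,(v+.5)/4-.5+90) for u,v in p]
T=lambda p:[((u-400+.5)/4-.5+180,(v+.5)/4-.5+150) for u,v in p]
pin=np.array([.5095,.2402]); L=lambda P:np.c_[(P[:,:2]-pin)@X,(P[:,:2]-pin)@Y].round(4)*1000
print('nominal throat in hitch',L((st['tcp_pos'][:2]+.006*X)[None]))
top=onz(s,S([(30,178),(105,205)]),h+.07); bot=onz(s,S([(42,275),(110,303)]),h)
print('scene flange corners (hitch mm; expect x=-99, y +-28)',L(top).tolist(),L(bot).tolist(),'mean',L(np.r_[top,bot]).mean(0))
print('tube top view (y expect 0)',L(onz(t,T([(562,318),(595,392)]),h+.055)).tolist())
print('flange top view (x ~-95, y+-28)',L(onz(t,T([(548,432),(662,395)]),h+.065)).tolist())
print('pin scene ends z=.072',L(onz(s,S([(180,325),(230,347)]),.072)).tolist())
# predicted: hook throat x=y=0 mouth and flange corners at nominal
```

```text
nominal throat in hitch [[ 1.  -3.4]]
scene flange corners (hitch mm; expect x=-99, y +-28) [[-96.4, 18.9], [-97.3, -44.900000000000006]] [[-88.4, 34.2], [-89.6, -26.8]] mean [-92.925  -4.65 ]
tube top view (y expect 0) [[-39.699999999999996, -5.8], [-83.9, -8.1]]
flange top view (x ~-95, y+-28) [[-95.10000000000001, 20.6], [-100.5, -42.5]]
pin scene ends z=.072 [[-1.6, 15.2], [-4.0, -32.0]]
```

The offset is about 4 mm in hitch y (four readings between -3.4 and -4.7), with x and yaw fine to within 2 mm and 2–3°. I'll shift by (+1, +4) and go down to just above the cheeks.

```bash
python3 -m pendant '[{"x":1,"y":4,"z":10,"spin":0,"hand":1},{"x":1,"y":4,"z":25,"spin":0,"hand":1},{"x":1,"y":4,"z":38,"spin":0,"hand":1},{"x":1,"y":4,"z":48,"spin":0,"hand":1},{"x":1,"y":4,"z":48,"spin":0,"hand":1}]'
python3 -m pendant '[{"x":0,"y":0,"z":0,"spin":0,"hand":1},{"x":0,"y":0,"z":0,"spin":0,"hand":1}]'
python3 - <<'E'
from h import *
go(.504,.2379,.1241,112.5)
s=cam('scene','s6.png'); t=cam('top','t6.png')
a=cv2.resize(s['image'][110:210,215:295],None,fx=5,fy=5,interpolation=2)
b=cv2.resize(t['image'][170:270,190:270],None,fx=5,fy=5,interpolation=2)
cv2.imwrite('pics/g6.png',cv2.hconcat([a,b])[:,:,::-1])
E
```

```text
time_s: 10.9
tcp_pos: [0.5029, 0.239, 0.1232]
eef_rot: [0.613, -3.079, 0.001]
ft_force: [0.6, -0.3, -3.3]
width: 0.0209
grip_force: 59.5
time_s: 11.15
tcp_pos: [0.504, 0.2396, 0.125]
eef_rot: [-0.613, 3.08, 0.001]
ft_force: [0.3, 0.2, -3.7]
width: 0.0209
grip_force: 59.5
t 11.15 tcp [0.504  0.2396 0.125 ] yaw_y 112.53 tilt [ 0.001  0.001 -1.   ] F [ 0.3  0.2 -3.7] w 0.0209 grip 59.5 q7 1.47
shift mm [ 0.7 -1.6  0.9] spin 0.0
```

View pics/g6.png

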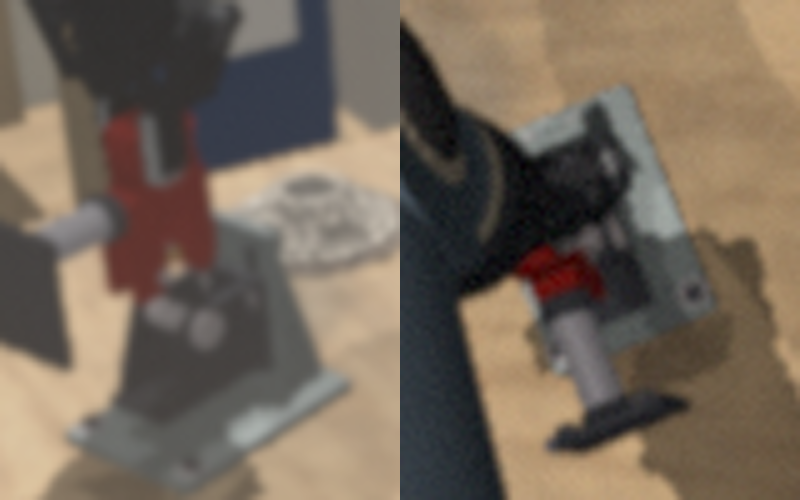

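The scene crop shows the mouth straddling the line above the pin, with its bottom corners near (152,290) and (190,272) and the pin middle near (165,310). I'll check this against predicted pixels.

Run:
```python
from h import *
s=cam('scene'); t=cam('top'); st=state()
h=st['tcp_pos'][2]-.0327; a=np.radians(22.5); X=np.array([np.cos(a),np.sin(a)]);Y=np.array([-X[1],X[0]])
S=lambda p:[((u+.5)/5-.5+215,(v+.5)/5-.5+110) for u,v in p]
T=lambda p:[((u-400+.5)/5-.5+190,(v+.5)/5-.5+170) for u,v in p]
iS=lambda P:((proj(s,P)+.5-[215,110])*5-.5).round(0).tolist()
iT=lambda P:((proj(t,P)+.5-[190,170])*5-.5+[400,0]).round(0).tolist()
pin=np.array([.5095,.2402]); L=lambda P:(np.c_[(P[:,:2]-pin)@X,(P[:,:2]-pin)@Y]*1000).round(1).tolist()
W=lambda o,x,y,z:np.r_[o+x*X+y*Y,z]
th=st['tcp_pos'][:2]+.006*X; print('nominal throat',L(th[None]),'h',h.round(4))
print('mouth corners pred (obs 152,290 / 190,272), roof (obs 177,240)',iS([W(th,-.014,-.011,h),W(th,.014,-.011,h),W(th,0,-.011,h+.041)]))
print('flange outer corner near bottom (obs 70,368)',iS([W(th,-.099,-.028,h)]))
for z in(.065,.072,.079): print('pin mid/near cheek',z,iS([W(pin,0,0,z),W(pin,0,-.02,z)]))
print('tube top view',L(onz(t,T([(572,312),(602,388)]),h+.055)), 'pred axis',iT([W(th,-.04,0,h+.06),W(th,-.09,0,h+.06)]))
print('plate corners pred top',iT([W(pin,-.08,-.045,.008)]),'mouth->',L(onz(s,S([(152,290),(190,272)]),h)))
```

```text
nominal throat [[0.4, 1.6]] h 0.092
mouth corners pred (obs 152,290 / 190,272), roof (obs 177,240) [[163.0, 294.0], [202.0, 273.0], [174.0, 211.0]]
flange outer corner near bottom (obs 70,368) [[62.0, 375.0]]
pin mid/near cheek 0.065 [[175.0, 325.0], [203.0, 336.0]]
pin mid/near cheek 0.072 [[173.0, 313.0], [201.0, 324.0]]
pin mid/near cheek 0.079 [[172.0, 301.0], [200.0, 312.0]]
tube top view [[-41.1, -2.0], [-78.5, -2.3]] pred axis [[561.0, 311.0], [600.0, 414.0]]
plate corners pred top [[741.0, 368.0]] mouth-> [[-13.5, -1.3], [11.6, -3.6]]
```

Relative to the pin, in the same pictures, the hook is lined up within about 2 mm. I'll descend by feel.

```bash
python3 -m pendant '[{"x":0,"y":0,"z":2,"spin":0,"hand":1},{"x":0,"y":0,"z":4,"spin":0,"hand":1},{"x":0,"y":0,"z":6,"spin":0,"hand":1},{"x":0,"y":0,"z":8,"spin":0,"hand":1},{"x":0,"y":0,"z":8,"spin":0,"hand":1}]'
```

```text
time_s: 11.98
tcp_pos: [0.5034, 0.2394, 0.1162]
eef_rot: [0.614, -3.081, 0.0]
ft_force: [-0.1, -0.0, -4.0]
width: 0.0208
grip_force: 59.5
```

```bash
python3 -c "
from h import *
go(.504,.2379,.1,112.5)"
```

```text
t 11.97 tcp [0.5034 0.2394 0.1162] yaw_y 112.53 tilt [-0. -0. -1.] F [-0.1 -0.  -4. ] w 0.0208 grip 59.5 q7 1.47
shift mm [ 0.  -1.6 16.2] spin 0.0
```

```bash
python3 -m pendant '[{"x":0,"y":0,"z":1.5,"spin":0,"hand":1},{"x":0,"y":0,"z":3,"spin":0,"hand":1},{"x":0,"y":0,"z":4.5,"spin":0,"hand":1},{"x":0,"y":0,"z":6,"spin":0,"hand":1},{"x":0,"y":0,"z":6,"spin":0,"hand":1}]'
```

```text
time_s: 12.6
tcp_pos: [0.5035, 0.2393, 0.1102]
eef_rot: [0.614, -3.081, 0.0]
ft_force: [-0.4, 0.4, -4.3]
width: 0.0212
grip_force: 59.5
```

```bash
python3 -m pendant '[{"x":0,"y":0,"z":1,"spin":0,"hand":1},{"x":0,"y":0,"z":2,"spin":0,"hand":1},{"x":0,"y":0,"z":3,"spin":0,"hand":1},{"x":0,"y":0,"z":4,"spin":0,"hand":1},{"x":0,"y":0,"z":4,"spin":0,"hand":1}]'
```

```text
time_s: 13.22
tcp_pos: [0.5035, 0.2394, 0.1063]
eef_rot: [0.614, -3.081, -0.0]
ft_force: [-0.5, 0.1, -4.3]
width: 0.0213
grip_force: 59.5
```

```bash
python3 -m pendant '[{"x":0,"y":0,"z":1,"spin":0,"hand":1},{"x":0,"y":0,"z":2,"spin":0,"hand":1},{"x":0,"y":0,"z":3,"spin":0,"hand":1},{"x":0,"y":0,"z":4,"spin":0,"hand":1},{"x":0,"y":0,"z":4,"spin":0,"hand":1}]'
```

```text
time_s: 13.85
tcp_pos: [0.5035, 0.2394, 0.1023]
eef_rot: [0.614, -3.081, -0.0]
ft_force: [0.3, 0.5, -4.3]
width: 0.0211
grip_force: 59.5
```

```bash
python3 -m pendant '[{"x":0,"y":0,"z":1,"spin":0,"hand":1},{"x":0,"y":0,"z":2,"spin":0,"hand":1},{"x":0,"y":0,"z":3,"spin":0,"hand":1},{"x":0,"y":0,"z":3,"spin":0,"hand":1}]'
```

```text
time_s: 14.35
tcp_pos: [0.5035, 0.2394, 0.0993]
eef_rot: [0.614, -3.081, 0.0]
ft_force: [0.7, 0.3, -4.5]
width: 0.0213
grip_force: 59.5
```

```bash
python3 -m pendant '[{"x":0,"y":0,"z":1,"spin":0,"hand":1},{"x":0,"y":0,"z":2,"spin":0,"hand":1},{"x":0,"y":0,"z":3,"spin":0,"hand":1},{"x":0,"y":0,"z":3,"spin":0,"hand":1}]'
```

```text
time_s: 14.85
tcp_pos: [0.5038, 0.2395, 0.097]
eef_rot: [-0.613, 3.081, 0.0]
ft_force: [-2.1, -0.6, 2.9]
width: 0.0211
grip_force: 60.5
```

```bash
python3 -m pendant '[{"x":0,"y":0,"z":1,"spin":0,"hand":1},{"x":0,"y":0,"z":2,"spin":0,"hand":1},{"x":0,"y":0,"z":2,"spin":0,"hand":1}]'
```

```text
time_s: 15.22
tcp_pos: [0.5041, 0.2397, 0.0947]
eef_rot: [-0.613, 3.08, 0.001]
ft_force: [-0.6, -1.2, 4.6]
width: 0.0212
grip_force: 60.7
```

```bash
python3 -m pendant '[{"x":0,"y":0,"z":1,"spin":0,"hand":1},{"x":0,"y":0,"z":2,"spin":0,"hand":1},{"x":0,"y":0,"z":3,"spin":0,"hand":1},{"x":0,"y":0,"z":3,"spin":0,"hand":1}]'
```

```text
time_s: 15.72
tcp_pos: [0.5044, 0.2398, 0.092]
eef_rot: [-0.613, 3.079, 0.001]
ft_force: [-0.7, -0.9, 6.8]
width: 0.0213
grip_force: 61.1
```

```bash
python3 -m pendant '[{"x":0,"y":0,"z":1,"spin":0,"hand":1},{"x":0,"y":0,"z":2,"spin":0,"hand":1},{"x":0,"y":0,"z":3,"spin":0,"hand":1},{"x":0,"y":0,"z":3,"spin":0,"hand":1}]'
```

```text
time_s: 16.23
tcp_pos: [0.5032, 0.2393, 0.0884]
eef_rot: [0.614, -3.08, 0.0]
ft_force: [-2.6, -0.7, 5.7]
width: 0.0209
grip_force: 61.0
```

```bash
python3 -m pendant '[{"x":0,"y":0,"z":1,"spin":0,"hand":1},{"x":0,"y":0,"z":2,"spin":0,"hand":1},{"x":0,"y":0,"z":3,"spin":0,"hand":1},{"x":0,"y":0,"z":4,"spin":0,"hand":1},{"x":0,"y":0,"z":4,"spin":0,"hand":1}]'
```

```text
time_s: 16.85
tcp_pos: [0.5031, 0.2393, 0.0842]
eef_rot: [0.614, -3.08, 0.0]
ft_force: [-2.1, -0.6, 3.7]
width: 0.0213
grip_force: 60.9
```

```bash
python3 -m pendant '[{"x":0,"y":0,"z":1,"spin":0,"hand":1},{"x":0,"y":0,"z":2,"spin":0,"hand":1},{"x":0,"y":0,"z":3,"spin":0,"hand":1},{"x":0,"y":0,"z":3,"spin":0,"hand":1}]'
```

```text
time_s: 17.35
tcp_pos: [0.5032, 0.2392, 0.081]
eef_rot: [0.614, -3.08, 0.0]
ft_force: [-3.1, -0.9, 2.5]
width: 0.021
grip_force: 60.6
```

```bash
python3 -m pendant '[{"x":0,"y":0,"z":1,"spin":0,"hand":1},{"x":0,"y":0,"z":2,"spin":0,"hand":1},{"x":0,"y":0,"z":3,"spin":0,"hand":1},{"x":0,"y":0,"z":4,"spin":0,"hand":1},{"x":0,"y":0,"z":4,"spin":0,"hand":1}]'
```

```text
time_s: 17.98
tcp_pos: [0.5032, 0.2392, 0.0769]
eef_rot: [0.613, -3.08, 0.0]
ft_force: [-3.3, -0.5, -0.8]
width: 0.0211
grip_force: 60.4
```

```bash
python3 -m pendant '[{"x":0,"y":0,"z":1,"spin":0,"hand":1},{"x":0,"y":0,"z":2,"spin":0,"hand":1},{"x":0,"y":0,"z":2,"spin":0,"hand":1}]'
```

```text
time_s: 18.35
tcp_pos: [0.5032, 0.2392, 0.0749]
eef_rot: [0.614, -3.08, 0.0]
ft_force: [-3.6, -1.4, -1.2]
width: 0.0212
grip_force: 60.2
```

```bash
python3 -m pendant '[{"x":0,"y":0,"z":1,"spin":0,"hand":1},{"x":0,"y":0,"z":2,"spin":0,"hand":1},{"x":0,"y":0,"z":2,"spin":0,"hand":1}]'
```

```text
time_s: 18.73
tcp_pos: [0.5032, 0.2392, 0.0729]
eef_rot: [0.614, -3.08, 0.0]
ft_force: [-4.2, -1.1, -2.9]
width: 0.021
grip_force: 59.9
```

```bash
python3 -m pendant '[{"x":0,"y":0,"z":0.8,"spin":0,"hand":1},{"x":0,"y":0,"z":1.5,"spin":0,"hand":1},{"x":0,"y":0,"z":1.5,"spin":0,"hand":1}]'
```

```text
time_s: 19.1
tcp_pos: [0.5056, 0.2404, 0.0724]
eef_rot: [-0.613, 3.077, 0.002]
ft_force: [0.3, 0.1, -4.0]
width: 0.0216
grip_force: 60.9
```

The side force released, so the latch has probably snapped shut. I'll press gently to feel the roof.

```bash
python3 -m pendant '[{"x":0,"y":0,"z":0.5,"spin":0,"hand":1},{"x":0,"y":0,"z":1,"spin":0,"hand":1},{"x":0,"y":0,"z":1,"spin":0,"hand":1}]'; python3 -c "
from h import *
go(.504,.2379,.072,112.5)"
```

```text
time_s: 19.48
tcp_pos: [0.5039, 0.2396, 0.071]
eef_rot: [-0.614, 3.08, 0.0]
ft_force: [0.2, 0.5, -4.0]
width: 0.021
grip_force: 60.9
t 19.48 tcp [0.5039 0.2396 0.071 ] yaw_y 112.53 tilt [ 0.001  0.    -1.   ] F [ 0.2  0.5 -4. ] w 0.021 grip 60.9 q7 1.47
shift mm [ 0.5 -1.6 -1. ] spin 0.0
```

```bash
python3 -m pendant '[{"x":0,"y":0,"z":0.5,"spin":0,"hand":1},{"x":0,"y":0,"z":1,"spin":0,"hand":1},{"x":0,"y":0,"z":1,"spin":0,"hand":1}]'
```

```text
time_s: 19.85
tcp_pos: [0.5035, 0.2394, 0.0698]
eef_rot: [0.614, -3.081, -0.0]
ft_force: [-0.1, -0.1, -4.2]
width: 0.0211
grip_force: 60.9
```

```bash
python3 -m pendant '[{"x":0,"y":0,"z":0.5,"spin":0,"hand":1},{"x":0,"y":0,"z":1,"spin":0,"hand":1},{"x":0,"y":0,"z":1,"spin":0,"hand":1}]'
```

```text
time_s: 20.23
tcp_pos: [0.5035, 0.2394, 0.0688]
eef_rot: [0.614, -3.081, -0.0]
ft_force: [-0.7, -0.0, -4.4]
width: 0.0212
grip_force: 60.9
```

```bash
python3 -m pendant '[{"x":0,"y":0,"z":0.5,"spin":0,"hand":1},{"x":0,"y":0,"z":1,"spin":0,"hand":1},{"x":0,"y":0,"z":1,"spin":0,"hand":1}]'
```

```text
time_s: 20.6
tcp_pos: [0.5036, 0.2394, 0.0679]
eef_rot: [0.614, -3.081, -0.0]
ft_force: [0.9, -0.4, -2.8]
width: 0.0212
grip_force: 61.1
```

```bash
python3 -m pendant '[{"x":0,"y":0,"z":0.5,"spin":0,"hand":1},{"x":0,"y":0,"z":1,"spin":0,"hand":1},{"x":0,"y":0,"z":1,"spin":0,"hand":1}]'
```

```text
time_s: 20.98
tcp_pos: [0.5037, 0.2394, 0.0678]
eef_rot: [-0.613, 3.081, 0.0]
ft_force: [-2.5, -1.7, 5.2]
width: 0.0209
grip_force: 62.2
```

The roof is felt: about 10 N upward with z stopped at 0.0678. Now I'll pull up through the slack until the latch bears.

```bash
python3 -m pendant '[{"x":0,"y":0,"z":-3,"spin":0,"hand":1},{"x":0,"y":0,"z":-6,"spin":0,"hand":1},{"x":0,"y":0,"z":-9,"spin":0,"hand":1},{"x":0,"y":0,"z":-10,"spin":0,"hand":1},{"x":0,"y":0,"z":-10,"spin":0,"hand":1}]'
```

```text
time_s: 21.6
tcp_pos: [0.5036, 0.2395, 0.0769]
eef_rot: [-0.614, 3.081, 0.0]
ft_force: [-0.3, -0.7, -3.6]
width: 0.0211
grip_force: 61.2
```

```bash
python3 -m pendant '[{"x":0,"y":0,"z":-0.5,"spin":0,"hand":1},{"x":0,"y":0,"z":-1,"spin":0,"hand":1},{"x":0,"y":0,"z":-1.5,"spin":0,"hand":1},{"x":0,"y":0,"z":-1.5,"spin":0,"hand":1}]'
```

```text
time_s: 22.1
tcp_pos: [0.5035, 0.2394, 0.0783]
eef_rot: [0.614, -3.081, -0.0]
ft_force: [0.8, -0.1, -5.4]
width: 0.021
grip_force: 60.9
```

```bash
python3 -m pendant '[{"x":0,"y":0,"z":-0.5,"spin":0,"hand":1},{"x":0,"y":0,"z":-1,"spin":0,"hand":1},{"x":0,"y":0,"z":-1,"spin":0,"hand":1}]'
```

```text
time_s: 22.48
tcp_pos: [0.5034, 0.2393, 0.0786]
eef_rot: [0.614, -3.081, 0.0]
ft_force: [2.3, 1.0, -14.2]
width: 0.0212
grip_force: 59.8
```

```bash
python3 -m pendant '[{"x":0,"y":0,"z":-0.5,"spin":0,"hand":1},{"x":0,"y":0,"z":-0.8,"spin":0,"hand":1},{"x":0,"y":0,"z":-0.8,"spin":0,"hand":1}]'
```

```text
time_s: 22.85
tcp_pos: [0.5032, 0.2393, 0.0789]
eef_rot: [0.614, -3.08, 0.0]
ft_force: [4.2, 3.1, -22.3]
width: 0.0208
grip_force: 59.4
```

The latch caught at 11 mm of rise and carries about 18 N. I'll hold briefly, then let it down.

```bash
python3 -m pendant '[{"x":0,"y":0,"z":0,"spin":0,"hand":1},{"x":0,"y":0,"z":0,"spin":0,"hand":1},{"x":0,"y":0,"z":3,"spin":0,"hand":1},{"x":0,"y":0,"z":6,"spin":0,"hand":1},{"x":0,"y":0,"z":9,"spin":0,"hand":1}]'
python3 -m pendant '[{"x":0,"y":0,"z":1,"spin":0,"hand":1},{"x":0,"y":0,"z":2,"spin":0,"hand":1},{"x":0,"y":0,"z":2,"spin":0,"hand":1}]'
```

```text
time_s: 23.48
tcp_pos: [0.504, 0.2396, 0.0721]
eef_rot: [-0.613, 3.08, 0.001]
ft_force: [-1.0, -1.5, -5.2]
width: 0.021
grip_force: 61.7
time_s: 23.85
tcp_pos: [0.5035, 0.2394, 0.0692]
eef_rot: [0.614, -3.081, -0.0]
ft_force: [-0.0, -0.2, -4.5]
width: 0.021
grip_force: 61.7
```

```bash
python3 -m pendant '[{"x":0,"y":0,"z":0.7,"spin":0,"hand":1},{"x":0,"y":0,"z":1.4,"spin":0,"hand":1},{"x":0,"y":0,"z":1.4,"spin":0,"hand":1}]'
```

```text
time_s: 24.22
tcp_pos: [0.5036, 0.2394, 0.0679]
eef_rot: [-0.614, 3.081, 0.0]
ft_force: [-0.4, 0.2, -2.2]
width: 0.0208
grip_force: 62.2
```

```bash
python3 -m pendant '[{"x":0,"y":0,"z":0.3,"spin":0,"hand":1},{"x":0,"y":0,"z":0.3,"spin":0,"hand":0.7},{"x":0,"y":0,"z":0.3,"spin":0,"hand":0.6},{"x":0,"y":0,"z":0.3,"spin":0,"hand":0.4},{"x":0,"y":0,"z":0.3,"spin":0,"hand":0.1}]'
python3 -m pendant '[{"x":0,"y":0,"z":0,"spin":0,"hand":0},{"x":0,"y":0,"z":0,"spin":0,"hand":0},{"x":0,"y":0,"z":0,"spin":0,"hand":0}]'
```

```text
time_s: 24.85
tcp_pos: [0.5037, 0.2395, 0.0676]
eef_rot: [-0.614, 3.081, 0.0]
ft_force: [-0.2, 0.9, 0.3]
width: 0.0676
grip_force: 0.0
time_s: 25.22
tcp_pos: [0.5036, 0.2394, 0.0675]
eef_rot: [0.614, -3.081, -0.0]
ft_force: [0.0, 1.1, -0.2]
width: 0.0854
grip_force: 0.0
```

```bash
python3 -m pendant '[{"x":0,"y":0,"z":-10,"spin":0,"hand":0},{"x":0,"y":0,"z":-30,"spin":0,"hand":0},{"x":0,"y":0,"z":-60,"spin":0,"hand":0},{"x":0,"y":0,"z":-100,"spin":0,"hand":0},{"x":0,"y":0,"z":-140,"spin":0,"hand":0}]'
python3 -m pendant '[{"x":0,"y":0,"z":0,"spin":0,"hand":0},{"x":0,"y":0,"z":0,"spin":0,"hand":0},{"x":0,"y":0,"z":0,"spin":0,"hand":0},{"x":0,"y":0,"z":0,"spin":0,"hand":0}]'
python3 - <<'E'
from h import *
s=cam('scene')
cv2.imwrite('pics/g9.png',cv2.resize(s['image'][100:220,200:300],None,fx=5,fy=5,interpolation=2)[:,:,::-1])
E
```

```text
time_s: 25.85
tcp_pos: [0.5035, 0.2393, 0.2094]
eef_rot: [-0.614, 3.081, 0.0]
ft_force: [0.2, 0.1, -0.6]
width: 0.0854
grip_force: 0.0
time_s: 26.35
tcp_pos: [0.5031, 0.2391, 0.2065]
eef_rot: [0.613, -3.079, 0.001]
ft_force: [-0.5, 0.3, -0.4]
width: 0.0852
grip_force: 0.0
```

View pics/g9.png

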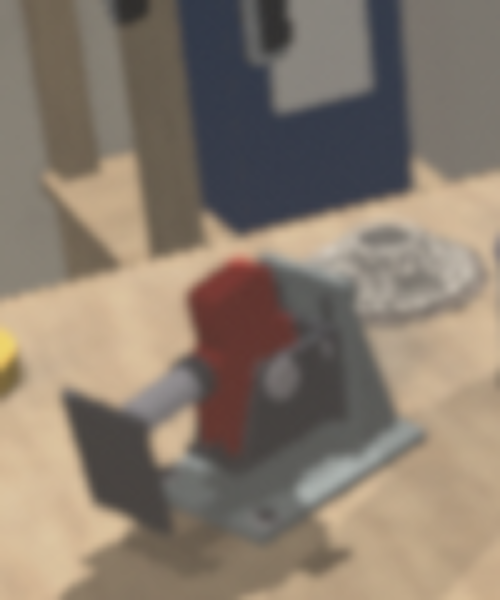

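The hook hangs on the pin (pin end at crop (280,378)), leaning back slightly, and the gripper is clear. I'll hand it in.

```bash
python3 -c "
from rig import *
print(job_done())"
```

```text
the job is handed in; nothing more can be done
None
```

I coupled the hook to the hitch, pulled up with about 18 N on the latch to prove it had caught, let it down, released it and handed the job in at about 26 s; the rig gave no verdict.

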